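# Load the solder reel and pin it with its hairpin clip

## Robot

A 7-joint arm with a two-finger parallel gripper is mounted at the origin on a cart in front of the work surface, level with it; the furniture and walls round the work are solid. World frame = base frame: x ahead of the robot, y to its left, z up, the work surface at z = 0. Lengths are in m, angles in degrees, forces in N, time in s.
With the tool pointing down it reaches from about 0.35 to 0.775 m from the base axis. Payload 3.1 kg.
Tool frame: the origin (TCP) lies on the centre line of the jaws, within the pads' length; the fingertips stand 17 mm ahead of it and the grasp point (between the pads) lies 2 mm behind it (robot.tip_reach is the distance from the TCP to the fingertips, in m); z points along the fingers, y is the line along which they close (so a half turn about z gives the same grasp; the last joint's range is limited). The gripper opens to 85 mm and grips with 20 to 120 N. Pads are 22 mm wide; open, the fingers measure 114 mm over their backs; the gripper's body (76 mm by 85 mm) begins 54 mm behind the grasp point. The pads swing forward as they close: fully open they stand 13 mm farther back than shut.
Start: joints at [66.939, 17.813, 0.802, 86.603, -0.252, 75.585, -1.558], TCP at [0.194, -0.515, 0.248] pointing down, gripper open.
Joint ranges: [-154.91, 154.91], [-16.99, 109.72], [-72.82, 74.43], [7.12, 147.25], [-82.49, 262.49], [11.32, 116.49], [-174.64, 174.64]. Speed limits (degrees/s): [159.86, 159.86, 180, 180, 180, 180, 180].

## Interface

Orientations are given as [roll, pitch, yaw] about the fixed x, y, z axes, in that order (R = Rz(yaw) Ry(pitch) Rx(roll)).
In Python, from station import robot, fingers, vision, workorder, recognise gives the robot as it stands. Calls block until the motion is done:
- robot.move_to(position, orientation): joint-space move of the TCP to a pose.
- robot.line_to(position, orientation=None, velocity=0.15, f_stop=None): straight line of the TCP; orientation=None keeps the orientation; velocity is the mean speed in m/s. With f_stop (N) it stops when the force on the tool has changed by that much, and returns True; else False.
- robot.move_j(angles): joint-space move.
- fingers.gripper_to(opening, force=None): opening from 0.0 (shut) to 1.0 (fully open); force is the grip in N (None keeps the last); returns when the fingers have stopped.
- robot.pause(seconds).
- robot.inverse_kinematics(position, orientation): joint angles nearest the present ones, or None.
- vision.grab_frame(name): name is "side" or "top"; returns the picture (400x640x3 uint8, red, green, blue); there is no depth.
- vision.calibration(name): a dict with "mtx" (3x3 intrinsics, pixels), "k1" (the pictures are not rectified: a ray, as slopes to the right and down, at radius r is drawn at 1 + k1 r^2 times it, then the intrinsics apply), "extrinsics" (4x4, takes a point from world to camera coordinates). Camera axes: x right, y up, looking along -z (the intrinsics and any distortion apply to the point x, -y, -z); pixel columns grow to the right and rows downward; lengths in m; the calibration is good to about 2 mm. A picture is of the moment at which its call begins. calibration takes no time and is no camera call.
A pose or a line that the arm cannot do raises robot.PlanningError and nothing moves.
- workorder.close_job(): hands the job in; it is judged then, once.
Trained networks look in the newest picture that a camera, given by its name, has taken for a name from the list of things; names that differ only in an ending like _2 or _b are one class to them, and where a whole thing is asked for, a point or a joint stands for the part that bears it (a point fixed in the world has none). Each returns a list of dicts, best first, with "p" (0 to 1); they miss things now and then, are a little off and sometimes report something else, mostly with a low value. They report only what shows in the picture. A call takes as long as a camera call. They do not tell look-alikes from the thing itself.
- recognise(label, camera): "rect" ([centre column, centre row, width, height] in pixels, round what is visible of it).
Readings, each from a call of its own:
- robot.current_time_s(): time.
- robot.current_joint_positions(): joint angles.
- robot.current_dq(): joint speeds.
- robot.current_joint_torque(): joint torques, N m.
- robot.current_tool_pos(): TCP position.
- robot.current_eef_rot(): TCP orientation.
- robot.current_contact_force(): force on the tool from outside, world axes, zero at the start.
- robot.current_torque(): the same for the moment, N m.
- robot.current_finger_gap(): opening from 0.0 (shut) to 1.0 (fully open).
- robot.current_gripper_force(): force on a finger pad.
Only numpy, scipy, OpenCV 4.12 (cv2) and the standard library are available. Lean on these libraries where they do the work, as an engineer would, in place of code of your own. Each camera call takes 0.05 s, during which the arm holds its last target. There are 200 camera calls.

## Task

Load the solder stand: set the reel of solder on the stand's upright spindle so that it sits right down on the stand, then secure it with the hairpin spring clip, pushing the clip's straight leg sideways through the cross hole in the spindle until the bowed leg snaps over the spindle. Work the clip in by feel without forcing it, and leave the tape roll, the pliers and the stacked wick tins where they are.

Things in the scene. Friction and masses are not known exactly. Their poses are not given: they have to be found in the camera images.
- stand: Solder reel stand: grey steel plate 120 x 100 x 12 mm screwed to the bench, with an upright bright steel spindle, 16 mm in diameter, in the middle. Origin: centre of its underside, on the spindle's axis; z up. A round cross hole, 6 mm across, runs right through the spindle along the stand's x axis; either end will do. A wire eye 40 mm high stands at x 47, y 18 mm.
- washer (a point): Centre of the top of the black rubber washer (42 mm across, 15 mm above the bench) on which the reel sits, on the spindle's axis. The spindle screws up and down and was left at the height of some other reel: the cross hole's centre is 70 to 90 mm above the bench, always 11 mm below the spindle's flat top. Its height is not measured: find it by touching the top (harmless), or by sight.
- reel: Reel of silvery solder wire with light grey plastic flanges, standing on the bench: flanges 56 mm in diameter, 4 mm thick; wound part 49 mm in diameter; 50 mm tall; bore 22 mm right through; about 0.35 kg. Origin: centre of its underside; z is the bore's axis. Seated, its top is 65 mm above the bench.
- clip: Hairpin spring clip (R-clip) of 4 mm steel wire, lying flat, 79 mm long. Origin: centre of its coil, on the underside; x towards the leg tips, z up. Coil: an oblong of two turns, 30 mm long (x), 18 mm wide (y), 8 mm high, its straight parallel sides 12 mm long: the place to grip. The straight leg runs along y = -7 mm, the bowed leg beside it on the +y side.
- clip_tip (a point): Rounded end (radius 1.7 mm) of the clip's straight leg, at x 64, y -7, z 2 mm in the clip's frame. The bowed leg ends in a flared tip at x 57, y 4 mm; behind it is a neck, only 5 mm from the straight leg (centre lines) at x 47, which must spring over the spindle; then the bow that fits round half of the spindle. More than 25 N between clip and stand bends the clip.
- clip_seat (a point): Point on the straight leg's centre line, x 36, y -7, z 2 mm in the clip's frame, that lies on the spindle's axis when the clip is home. Pushing in, the flared tip meets the spindle with about 20 mm to go; the push rises to 5 to 10 N, falls to nothing as the neck passes with about 10 mm to go, the clip then pulls itself in with about 3 N, and pushing past home meets rising resistance.
- tape_black: Roll of black tape lying flat, 70 mm across and 19 mm high; origin at the centre of its underside. To be left alone.
- nose_pliers: Long-nosed pliers with blue handles lying flat, 43 x 147 x 12 mm; origin at the centre of the underside. To be left alone.
- wick_tins: Three light blue round tins in a stack, 40 mm across and 29 mm high; origin at the centre of the underside. To be left alone.
Not all that is in view belongs to the job. Several things have the shape of the stand; the one meant has the colours described above. Of the things that look like the reel, take the one that is farthest to the robot's right at the start.

How it is judged (in metres and radians):
On the way:
1. the reel sits right down on the stand, round the spindle (horizontal distance between reel and stand below 0.006 m and z of reel in the frame of stand between 0.012 and 0.018 m and angle between reel's own z axis and vertical below 0.06 rad), for 0.2 s.
At the end, for the whole second after the job is handed in: The reel sits on the washer (within 6 mm of the spindle's axis, underside 12-18 mm above the bench, tilt under 0.06 rad) and the clip has snapped home through the cross hole: clip_seat within 3.5 mm of the spindle's axis seen from above, 67-92 mm above the bench. Both at rest (all of step 1 and horizontal distance between clip_seat and stand below 0.0035 m and z of clip_seat in the frame of stand between 0.067 and 0.092 m and linear speed of each of clip, reel below 0.02 m/s); the robot touches nothing.
It fails at once if the clip is forced: more than 25 N between the clip and the stand (contact force between clip and stand above 25 N).
It fails at once if the tape roll is moved more than 15 mm (distance of tape_black from where it was at the start of the episode above 0.015 m).
It fails at once if the pliers are moved more than 15 mm (distance of nose_pliers from where it was at the start of the episode above 0.015 m).
It fails at once if the wick tins are moved more than 15 mm (distance of wick_tins from where it was at the start of the episode above 0.015 m).
It also fails if it takes over 69 s, if anything falls off the work surface, if the arm or the gripper's body presses on something with over 40 N, if the wrist force passes 120 N, or if a joint passes its speed limit or range.

## Working session

There is one attempt and no reset: what is moved stays moved. The work goes in short steps, each a Python script; the robot and the scene stay as the last script left them, time stands still between calls to the robot, and variables do not carry over. Pictures are saved under pics/ and viewed, at most 10 in all, crops included, and the job is handed in when it is done.

```bash
ls; mkdir -p pics; python3 - <<'E'
from station import robot, fingers, vision, workorder, recognise
import cv2,numpy as np
for c in ("side","top"):
    im=vision.grab_frame(c); cv2.imwrite(f"pics/{c}0.png",im[:,:,::-1]); k=vision.calibration(c)
    E=np.array(k["extrinsics"]); print(c,k["mtx"],k["k1"],np.round(-E[:3,:3].T@E[:3,3],3),np.round(E[:3,:3],2).tolist())
    for l in("stand","reel","clip","clip_tip","tape_black","nose_pliers","wick_tins"):
        print(l,[(np.round(d["rect"]).tolist(),round(d["p"],2)) for d in recognise(l,c)][:4])
print(robot.current_time_s(),robot.current_tool_pos(),robot.current_eef_rot())
E
```

```text
pics
side [[369.26029928   0.         322.18368528]
 [  0.         369.26029928 203.78657423]
 [  0.           0.           1.        ]] -0.07946352993728403 [0.104 0.676 0.624] [[-0.92, -0.4, -0.02], [0.2, -0.51, 0.83], [-0.34, 0.76, 0.55]]
stand [([384.0, 209.0, 42.0, 34.0], 0.95), ([309.0, 212.0, 50.0, 38.0], 0.9), ([399.0, 161.0, 36.0, 31.0], 0.57)]
reel [([263.0, 272.0, 29.0, 27.0], 0.84), ([260.0, 306.0, 32.0, 36.0], 0.72)]
clip [([331.0, 195.0, 22.0, 4.0], 0.37)]
clip_tip []
tape_black []
nose_pliers [([301.0, 178.0, 43.0, 9.0], 0.5)]
wick_tins [([339.0, 194.0, 9.0, -0.0], 0.75), ([308.0, 213.0, 49.0, 39.0], 0.47)]
top [[406.05173663   0.         326.43645486]
 [  0.         406.05173663 204.26476131]
 [  0.           0.           1.        ]] -0.01027266323425815 [ 0.342 -0.108  1.241] [[0.0, -1.0, 0.0], [1.0, 0.0, 0.1], [-0.1, 0.0, 1.0]]
stand [([352.0, 257.0, 41.0, 44.0], 0.96), ([320.0, 195.0, 38.0, 45.0], 0.95), ([452.0, 248.0, 32.0, 43.0], 0.62)]
reel [([204.0, 212.0, 20.0, 23.0], 0.6), ([235.0, 196.0, 18.0, 19.0], 0.59)]
clip []
clip_tip [([370.0, 201.0, -1.0, 5.0], 0.61)]
tape_black [([285.0, 237.0, 25.0, 27.0], 0.74)]
nose_pliers [([385.0, 157.0, 31.0, 42.0], 0.6)]
wick_tins [([225.0, 158.0, 15.0, 14.0], 0.48)]
0.8 [ 0.19417664 -0.51458385  0.24832152] [1.79999244e+02 2.46494767e-03 2.06756341e+01]
```

View pics/side0.png

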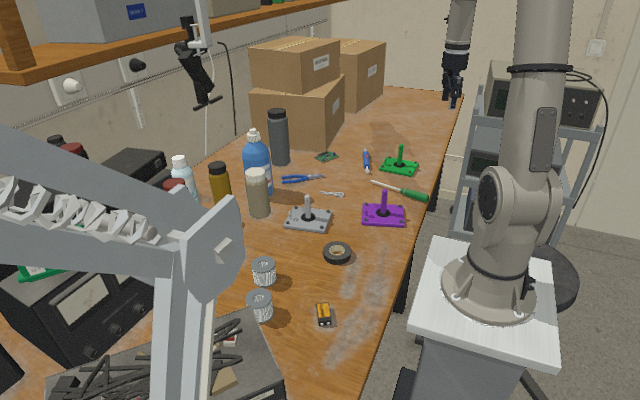

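View pics/top0.png

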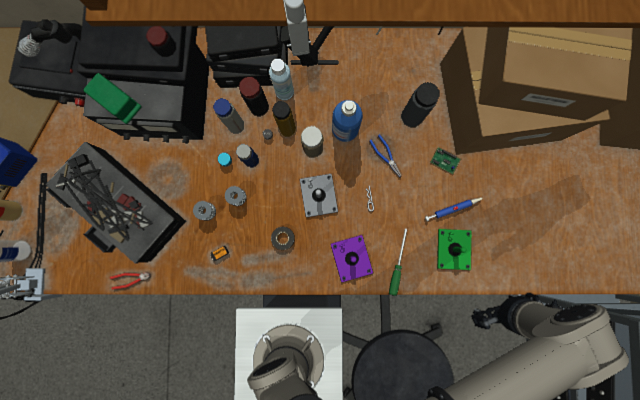

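Candidates for the stand are grey (319,195), purple (351,258) and green (455,250), all in the top view, and I choose the grey one. Candidates for the reel are (204,212) and (235,196). The robot's right is the right of the picture, so I choose (235,196). The clip is at (370,198). I'll check these in one close composite.

```bash
python3 - <<'E'
import cv2,numpy as np
t=cv2.imread("pics/top0.png"); s=cv2.imread("pics/side0.png")
f=lambda im,x,y,w,h,k: cv2.resize(im[y:y+h,x:x+w],None,fx=k,fy=k,interpolation=cv2.INTER_CUBIC)
a=f(t,350,175,40,50,8)[:300*8//6][:, :]
a=f(t,352,180,36,36,8); b=f(t,295,170,50,50,6)[:288]; c=f(t,190,180,64,48,6)[:288,:200]
c=f(t,215,178,36,36,6)
def pad(x,W,H): return cv2.copyMakeBorder(x,0,H-x.shape[0],0,W-x.shape[1],cv2.BORDER_CONSTANT)
r1=np.hstack([pad(a,290,300),pad(b,300,300),pad(c,210,300)])
d=f(s,282,180,72,56,6)[:300,:]; e=f(s,240,250,45,45,6)
r2=np.hstack([pad(d[:,:432],440,300),pad(e,360,300)])
cv2.imwrite("pics/crop1.png",np.vstack([r1,r2]))
E
```

```text
Traceback (most recent call last):
cv2.error: OpenCV(4.12.0) /io/opencv/modules/core/src/copy.cpp:1160: error: (-215:Assertion failed) top >= 0 && bottom >= 0 && left >= 0 && right >= 0 && _src.dims() <= 2 in function 'copyMakeBorder'
```

```bash
python3 - <<'E'
import cv2,numpy as np
t=cv2.imread("pics/top0.png"); s=cv2.imread("pics/side0.png")
f=lambda im,x,y,w,h,k: cv2.resize(im[y:y+h,x:x+w],None,fx=k,fy=k,interpolation=cv2.INTER_CUBIC)
def pad(x,W,H):
    o=np.zeros((H,W,3),np.uint8); x=x[:H,:W]; o[:x.shape[0],:x.shape[1]]=x; return o
r1=np.hstack([pad(f(t,352,180,36,37,8),290,300),pad(f(t,295,170,50,50,6),300,300),pad(f(t,215,178,35,36,6),210,300)])
r2=np.hstack([pad(f(s,282,183,70,50,6),430,300),pad(f(s,240,250,45,45,6),370,300)])
cv2.imwrite("pics/crop1.png",np.vstack([r1,r2]))
E
```

```text
(no output)
```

View pics/crop1.png

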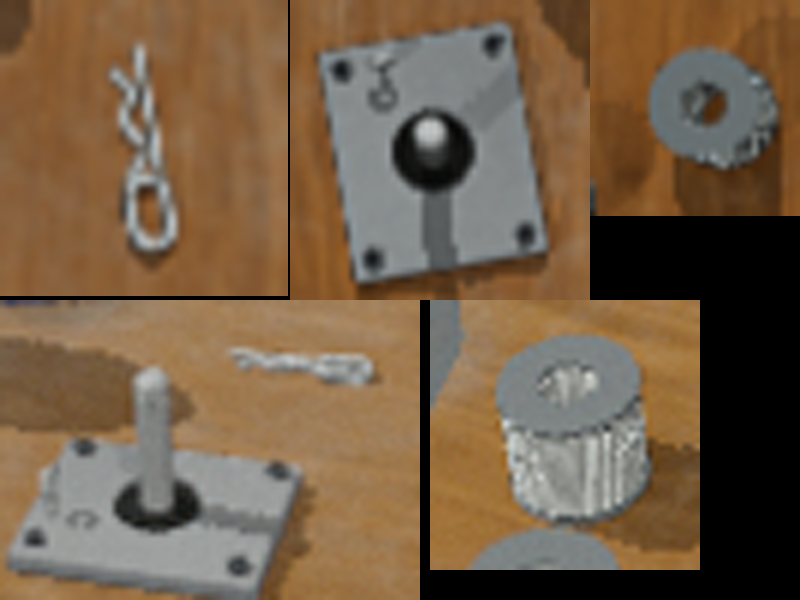

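The crops confirm the choices:
- **Stand:** the grey stand's plate corners in the top view are about (300,179), (332,174), (338,212) and (306,217). Its eye is at the upper left, so stand x points away from the robot with a yaw of about 9°.
- **Clip:** the coil is at (370.5,206) and the tip at (369.5,185.5), with the bowed leg on the left, so it lies z-up with nearly the same yaw.
- **Reel:** the top face is at (233.5,195).

```bash
cat > h.py <<'E'
from station import robot, fingers, vision, workorder, recognise
import numpy as np
def proj(P,cam):
    k=vision.calibration(cam);E=np.array(k["extrinsics"]);P=np.atleast_2d(P)
    c=P@E[:3,:3].T+E[:3,3]; s=np.c_[c[:,0],-c[:,1]]/-c[:,2:]
    s=s*(1+k["k1"]*(s**2).sum(1,keepdims=True)); M=np.array(k["mtx"])
    return s*[M[0,0],M[1,1]]+M[:2,2]
def body(q,pts):
    a=q[2];R=np.array([[np.cos(a),-np.sin(a),0],[np.sin(a),np.cos(a),0],[0,0,1]])
    return np.array(pts)@R.T+[q[0],q[1],0]
E
python3 - <<'E'
from h import *
from scipy.optimize import least_squares as LS
def fit(obs,q0):
    def r(q,cams): return np.concatenate([(proj(body(q,[p for p,_ in obs[c]]),c)-[u for _,u in obs[c]]).ravel() for c in cams])
    for cams in (["top"],["side"],["top","side"]):
        s=LS(r,q0,args=(cams,)); print(cams,np.round(s.x[:2],4),round(np.degrees(s.x[2]),1),"rms",round(np.sqrt(np.mean(s.fun**2)),2))
cr=lambda x,y,ox,oy,k,bx,by:((x-bx+.5)/k-.5+ox,(y-by+.5)/k-.5+oy)
st=lambda x,y:cr(x,y,295,170,6,290,0); ss=lambda x,y:cr(x,y,282,183,6,0,300)
C=[(.06,.05,.012),(.06,-.05,.012),(-.06,-.05,.012),(-.06,.05,.012)]
fit({"top":list(zip(C,[st(320,53),st(510,22),st(547,250),st(358,283)]))+[((0,0,.015),st(433,151))],
"side":[(C[3],ss(300,467)),(C[2],ss(68,440)),(C[1],ss(10,565)),(C[0],ss(258,595))][0:0] or list(zip([C[2],C[3],C[0],C[1]],[ss(300,467),ss(258,595),ss(10,565),ss(68,440)]))+[((0,0,.015),ss(157,504))]},[.5,-.1,.15])
ct=lambda x,y:cr(x,y,352,180,8,0,0)
fit({"top":[((0,0,.004),ct(151,210)),((.015,0,.004),ct(146,176)),((-.015,0,.004),ct(155,248)),((.064,-.007,.002),ct(140,47)),((.057,.004,.002),ct(115,72))],
"side":[((-.015,0,.004),ss(374,370)),((.015,0,.004),ss(318,366)),((.064,-.007,.002),ss(232,350))]},[.5,-.2,.15])
fit({"top":[((0,0,.05),cr(703,103,215,178,6,590,0))],"side":[((0,0,.05),cr(568,386,240,250,6,430,300))]},[.5,.15,0])
E
```

```text
['top'] [ 0.489  -0.0897] 9.6 rms 0.3
['side'] [ 0.4899 -0.0856] 11.0 rms 0.49
['top', 'side'] [ 0.4899 -0.0883] 10.2 rms 0.62
['top'] [ 0.4555 -0.2485] 9.1 rms 0.24
['side'] [ 0.4589 -0.2516] 9.2 rms 0.13
['top', 'side'] [ 0.4564 -0.2488] 9.3 rms 0.4
['top'] [0.4842 0.161 ] 0.0 rms 0.0
['side'] [0.4861 0.1623] 0.0 rms 0.0
['top', 'side'] [0.4854 0.1618] 0.0 rms 0.31
```

```bash
cat >> h.py <<'E'
def rot(a): a=np.radians(a); return np.array([[np.cos(a),-np.sin(a)],[np.sin(a),np.cos(a)]])
def T(msg=""): print(msg,"t",round(robot.current_time_s(),2),np.round(robot.current_tool_pos(),4),np.round(robot.current_contact_force(),1))
E
python3 - <<'E'
from h import *
c=np.array([.4895,-.088]);yaw=10;R=rot(yaw);O=[180,0,yaw]
fingers.gripper_to(0.0); T("shut")
robot.move_to([*c,.135],O); T("above")
print(robot.line_to([*c,.09],velocity=.03,f_stop=3)); T("top")
robot.line_to([*c,.13],velocity=.1)
z=.075
def probe(d):
    d=R@np.array(d); 
    robot.line_to([*(c+d*.04),.13],velocity=.25); robot.line_to([*(c+d*.04),z],velocity=.2)
    ok=robot.line_to([*(c+d*.008),z],velocity=.04,f_stop=2); p=robot.current_tool_pos()[:2]; T(f"probe {ok}")
    robot.line_to([*(c+d*.04),z],velocity=.2);robot.line_to([*(c+d*.04),.13],velocity=.25)
    return R.T@(np.array(p)-c)
a=probe([0,1]);b=probe([0,-1]);print(a,b,(a+b)/2)
e=probe([-1,0]);print(e);T()
E
```

```text
shut t 1.57 [ 0.1942 -0.5146  0.2483] [ 0.7  0.8 -0.7]
above t 3.48 [ 0.4895 -0.0895  0.1351] [-0.   0.  -0.2]
True
top t 4.51 [ 0.4894 -0.088   0.1028] [-1.6 -0.1  5.1]
probe True t 6.21 [ 0.4859 -0.0668  0.0752] [ 0.7  0.5 -0.5]
probe True t 8.25 [ 0.4934 -0.1096  0.0754] [ 0.5 -0.8  0.4]
[9.31278410e-05 2.15231842e-02] [ 0.00012537 -0.02199613] [ 0.00010925 -0.00023647]
probe True t 10.25 [ 0.4717 -0.091   0.0747] [-0.6  0.4 -0.1]
[-1.80192350e-02  8.55286724e-05]
 t 10.88 [ 0.4521 -0.095   0.1315] [ 0.5 -0.2 -0.4]
```

```bash
python3 - <<'E'
from h import *
print("top pred",proj([[.4905,-.088,.0858]],"top"),"side",proj([[.4905,-.088,.0858]],"side"),"obs top ~(318.1,190.6) side ~(306.6,194.6)")
c=np.array([.4895,-.088])+rot(10)@np.array([.0007,-.0002]);O=[180,0,10]
r=[.485,.1615]
robot.line_to([.4521,-.095,.17],velocity=.3)
fingers.gripper_to(0.9)
robot.move_to([*r,.11],O)
T("pre"); print(robot.line_to([*r,.040],velocity=.12,f_stop=8)); 
fingers.gripper_to(0.0,force=50); T("grip"); print(robot.current_finger_gap(),robot.current_gripper_force())
robot.line_to([*r,.16],velocity=.25); T("lift")
robot.line_to([*c,.16],velocity=.3)
robot.line_to([*c,.132],velocity=.15)
print(robot.line_to([*c,.052],velocity=.05,f_stop=6)); T("down"); print(robot.current_finger_gap())
E
```

```text
top pred [[317.5413897  191.26143977]] side [[307.0685679  195.70745202]] obs top ~(318.1,190.6) side ~(306.6,194.6)
pre t 12.91 [0.4856 0.1596 0.11  ] [ 0.  -1.  -0.3]
False
grip t 13.97 [0.486  0.1617 0.0416] [-1.4 -0.8  4.5]
0.6461466368198556 52.13030059821904
lift t 14.61 [0.484  0.1608 0.1588] [-0.5 -0.6 -3.4]
True
down t 17.29 [ 0.4899 -0.0881  0.0566] [-1.5 -0.2  4.3]
0.6420251671616505
```

```bash
python3 - <<'E'
from h import *
import cv2
fingers.gripper_to(0.85); T("rel")
p=robot.current_tool_pos(); robot.line_to([p[0],p[1],.14],velocity=.25)
g=np.array([.4562,-.2490])+rot(9.2)@np.array([-.003,0]);O=[180,0,9.2]
robot.move_to([*g,.10],O)
fingers.gripper_to(0.4)
a=vision.grab_frame("top");b=vision.grab_frame("side")
print(robot.line_to([*g,.0185],velocity=.12,f_stop=5));T("dn")
fingers.gripper_to(0.0,force=40);T("grip");print(robot.current_finger_gap(),robot.current_gripper_force(),robot.current_eef_rot())
robot.line_to([*g,.10],velocity=.2);T("lift");print(robot.current_finger_gap())
s=rot(10)@np.array([-.105,.007]); q=np.array([.49,-.088])+s
robot.line_to([*q,.13],[180,0,10],velocity=.25);T("pre")
d=vision.grab_frame("top");e=vision.grab_frame("side")
f=lambda im,x,y,w,h,k: cv2.resize(im[y:y+h,x:x+w],None,fx=k,fy=k,interpolation=cv2.INTER_CUBIC)
cv2.imwrite("pics/c2.png",np.vstack([np.hstack([f(a,285,160,80,60,5),f(b,280,170,80,60,5)]),np.hstack([f(d,285,170,80,60,5),f(e,290,165,80,60,5)])])[:,:,::-1])
E
```

```text
rel t 17.61 [ 0.488 -0.088  0.055] [-0.8 -0.8  0.6]
True
dn t 20.08 [ 0.4514 -0.2487  0.0163] [-1.4  0.7  5.4]
grip t 20.37 [ 0.4524 -0.2503  0.0175] [-1.  -0.6  9.8]
0.1903161423266903 42.042627954797354 [1.79997831e+02 1.04737031e-01 9.16229964e+00]
lift t 20.94 [ 0.4524 -0.2492  0.0992] [-0.5 -0.2 -1.2]
0.19106122988587612
pre t 21.76 [ 0.3856 -0.1007  0.1295] [ 0.6 -0.4 -0.4]
```

View pics/c2.png

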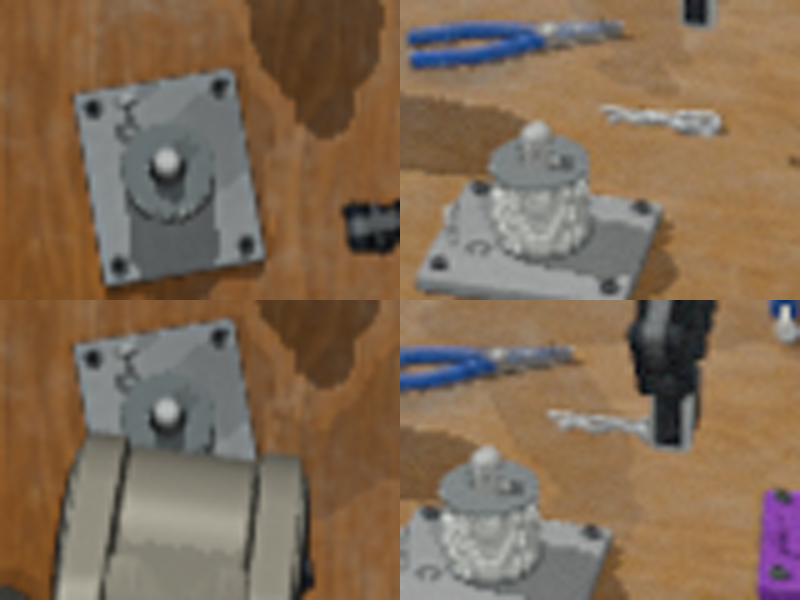

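The reel sits flat on the washer, with the spindle top showing through at (318,192) in the top view. The clip is held level with its tips towards the spindle. Next I'll work the leg in by feel.

```bash
cat >> h.py <<'E'
c=np.array([.4895,-.088])+rot(10)@np.array([.0007,-.0002]);R=rot(10);O=[180,0,10]
def W(x,y,z): return [*(c+R@np.array([x,y])),z]   # stand-frame x,y
def S(): 
    p=np.mean([robot.current_tool_pos() for _ in range(4)],0); q=R.T@(p[:2]-c); return np.round(np.array([*q,p[2]])*1e3,2)
def F(): f=np.array(robot.current_contact_force()); return np.round(np.array([*(R.T@f[:2]),f[2]]),1)
E
python3 - <<'E'
from h import *
t0=robot.current_time_s()
robot.line_to(W(-.09,.007,.090),O,velocity=.2); robot.pause(.3)
for _ in range(3): print(S(),F())
print(robot.line_to(W(-.064,.007,.090),O,velocity=.02,f_stop=2.5)); print(S(),F()); robot.pause(.2); print(S(),F()); T()
E
```

```text
[-89.65   6.55  90.82] [ 0.2 -0.  -1.4]
[-89.65   6.55  90.82] [ 0.2 -0.  -1.4]
[-89.65   6.55  90.82] [ 0.2 -0.  -1.4]
False
[-63.97   6.81  90.05] [ 0.  -1.  -1.5]
[-64.     6.86  90.04] [ 1.1 -1.7 -0.9]
 t 24.18 [ 0.426  -0.0924  0.09  ] [ 1.3 -1.5 -0.9]
```

```bash
python3 - <<'E'
from h import *
for x in range(-62,-45,2):
    h=robot.line_to(W(x/1e3,.007,.090),O,velocity=.03,f_stop=9); print(x,h,S(),F())
    if h: break
T(); print(robot.current_finger_gap())
E
```

```text
-62 False [-61.78   6.85  90.05] [-0.2 -1.5 -1.4]
-60 False [-60.22   7.    89.86] [-1.2 -1.5 -1. ]
-58 False [-59.47   7.12  89.46] [-4.1 -2.2 -0.5]
-56 False [-58.51   7.19  89.16] [-5.5 -1.3 -0.2]
-54 False [-56.89   7.24  89.04] [-6.2 -0.6 -0.4]
-52 False [-52.89   7.22  89.56] [-2.9 -1.1 -0.7]
-50 False [-47.73   7.16  90.58] [ 0.6 -1.7 -1.5]
-48 False [-46.28   7.1   90.54] [ 1.6 -0.9 -0.4]
-46 False [-44.56   7.07  90.44] [ 2.5 -0.3 -1.3]
 t 26.43 [ 0.4451 -0.0888  0.0904] [ 2.5  0.1 -1.3]
0.19481333317557012
```

```bash
python3 - <<'E'
from h import *
import cv2
for x in range(-45,-34,1):
    h=robot.line_to(W(x/1e3,.007,.090),O,velocity=.03,f_stop=6); f=F(); print(x,h,S(),f)
    if h or f[0]<-2.5: break
T()
fingers.gripper_to(0.5); robot.pause(.2); T("open")
p=robot.current_tool_pos(); robot.line_to([p[0],p[1],.2],velocity=.25)
robot.line_to([.40,-.30,.25],velocity=.3); T("away")
a=vision.grab_frame("top");b=vision.grab_frame("side")
f=lambda im,x,y,w,h,k: cv2.resize(im[y:y+h,x:x+w],None,fx=k,fy=k,interpolation=cv2.INTER_CUBIC)
cv2.imwrite("pics/c3.png",np.hstack([f(a,297,170,44,60,9),f(b,285,170,44,60,9)])[:,:,::-1])
E
```

```text
-45 False [-44.37   7.04  90.22] [ 2.8 -0.9 -0.8]
-44 False [-43.93   7.03  90.01] [ 1.4 -0.4 -0.9]
-43 False [-42.81   6.99  89.98] [ 1.8 -0.1 -0.7]
-42 False [-42.4    6.91  89.85] [ 0.6 -0.2 -0.1]
-41 False [-41.61   6.93  89.76] [ 0.7 -1.  -1.6]
-40 False [-40.69   7.03  89.74] [-0.7 -0.9 -0.7]
-39 False [-40.29   7.11  89.53] [-3.4 -0.6 -0.5]
 t 28.18 [ 0.4493 -0.0881  0.0895] [-3.2 -1.2 -0.5]
open t 28.75 [ 0.4508 -0.0879  0.0901] [0.2 0.3 0.6]
away t 30.24 [ 0.4004 -0.2974  0.2488] [0.3 0.7 0.3]
```

View pics/c3.png

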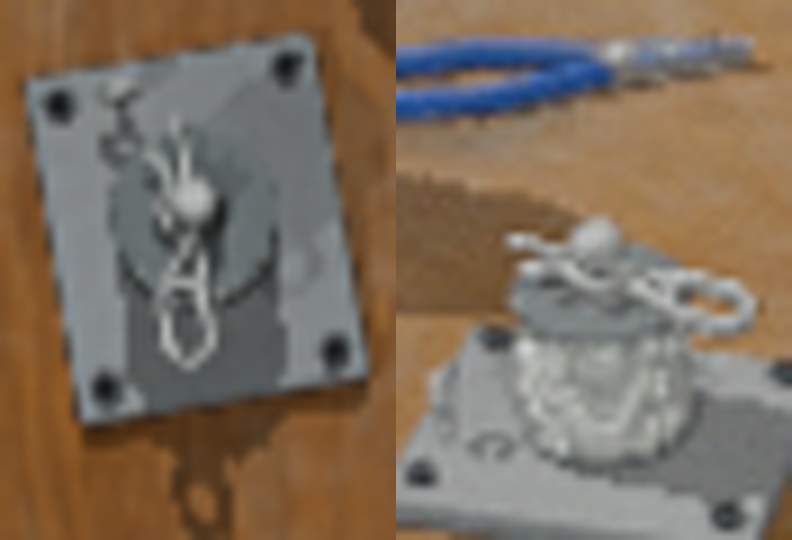

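The clip's straight leg runs through the spindle, with its tip showing beyond at about (316,184) in the top view. The bow wraps round the spindle, and the reel sits level. I'm handing in.

```bash
python3 - <<'E'
from h import *
print(workorder.close_job()); T()
E
```

```text
the job is handed in; nothing more can be done
None
the job is handed in; nothing more can be done
```

The job is handed in at about 30 s of the 69 s allowed: the reel is seated on the washer and the clip snapped home through the cross hole with a peak push of about 6 N, but the station returned no verdict.

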